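# Fit the spare lamp into the empty lamp box

### The job

Two plywood lamp boxes stand on the table and only one of them already has its lamp. Take the spare lamp from the table by its cap and set it gently, upright on its glass face, on the floor of the box that has no lamp, then let go. Leave the lamp that is already fitted where it is.

Things in the scene. Friction and masses are not known exactly. Their poses are not given: they have to be found in the camera images.
- box_left: The box on the robot's left (+y): open-topped plywood lamp box with black sides, fixed to the table: 112 x 112 mm, 45 high, walls and floor 8 mm thick (96 x 96 inside), white window in the floor. Origin: centre of its underside; x, y along its sides, z up. Either box may be the empty one.
- box_right: The box on the robot's right (-y), a twin of the other: open-topped plywood lamp box with black sides, fixed to the table: 112 x 112 mm, 45 high, walls and floor 8 mm thick (96 x 96 inside), white window in the floor. Origin: centre of its underside; x, y along its sides, z up. Either box may be the empty one.
- fitted_lamp: The lamp already standing loose in one of the boxes, its underside 8 mm above the table. Same make as the spare: Reflector lamp, face down on its glass: rim 64 mm across and 12 high, cone narrowing to 34 mm at 48 mm, then an upright cap 28 mm across from 50 to 84 mm height (grip it there). 0.08 to 0.17 kg. Origin: centre of its underside; z up its axis.
- spare_lamp: The spare, standing on the table between the boxes, in a row with a tape measure (36 mm high) and a jar (75 mm high), 90 mm or more between centres, in any order. Reflector lamp, face down on its glass: rim 64 mm across and 12 high, cone narrowing to 34 mm at 48 mm, then an upright cap 28 mm across from 50 to 84 mm height (grip it there). 0.08 to 0.17 kg. Origin: centre of its underside; z up its axis.

How it is judged:
By the outcome, as a careful person would: the job done as asked, in the order asked, and still so for the second after the job is handed in, with the robot touching nothing.
It also fails if it takes over 38 s, if anything falls off the work surface, if the arm or the gripper's body presses on something with over 40 N, if the wrist force passes 120 N, or if a joint passes its speed limit or range.

### The arm

A 6-joint arm with a two-finger parallel gripper is mounted at the origin on the work surface. World frame = base frame: x ahead of the robot, y to its left, z up, the work surface at z = 0. Lengths are in m, angles in rad, forces in N, time in s.
With the tool pointing down it reaches from about 0.375 to 0.925 m from the base axis. Payload 5.7 kg.
Tool frame: the origin (TCP) lies between the finger pads; the fingertips stand manip.nose_length ahead of it and the grasp point (between the pads) lies 8 mm behind it (manip.nose_length is the distance from the TCP to the fingertips, in m); z points along the fingers, y is the line along which they close (so a half turn about z gives the same grasp; the last joint's range is limited). The gripper opens to 85 mm and grips with 20 to 120 N. Pads are 22 mm wide; open, the fingers measure 114 mm over their backs; the gripper's body (76 mm by 85 mm) begins 54 mm behind the grasp point. The pads swing forward as they close: fully open they stand 13 mm farther back than shut.
Start: joints at [-1.273, 0.359, 1.51, -0, 1.272, -0.115], TCP at [0.241, -0.55, 0.242] pointing down, gripper open.
Joint ranges: [-2.97, 2.97], [-1.01, 2.36], [0.21, 2.38], [-0.96, 4.11], [0.2, 2.71], [-2.98, 2.98]. Speed limits (rad/s): [2.39, 2.39, 3.14, 3.14, 3.14, 3.14].

### API

Orientations are given as a 3x3 rotation matrix whose columns are the frame's x, y, z axes.
In Python, from station import readout, vision, manip gives the robot as it stands. The module is installed in compiled form; this text tells all that it offers.
- The arm moves only by the tool play_rows, never from a script. Its argument "plan" is a list of rows, each a list of 6 numbers: the shift along the tool's x, y, z scaled (see below), then the turn, a rotation vector about the tool's x, y, z scaled (see below). A call has 1 to 5 rows; each row is the pose to reach, as a shift and turn from the pose commanded when the call began, along the tool's axes at that moment; what a row does not reach only later rows make up. The controller multiplies each number of a shift by 0.25 m and each number of a turn by 0.5 rad. A row lasts 1/10 s, in which the tool goes at most 50 mm and 8.59 degrees, less where a joint would pass 70% of its speed; a pose out of reach is approached as far as the arm can. A call with a number of a shift or a turn outside -1 to 1 is refused whole. A call with a gripper value outside its range is refused whole. "claw" is the closure in counts, from 0 (fully open) to 255 (shut), set as the call begins (left out, the last holds). The fingers move at their own pace and stop on an object; "grip_force" is the grip in N (left out, the last holds). Time passes only in rows, so rows that repeat a pose let the fingers close. It gives the time, the measured TCP pose, the force, the opening and the grip force at its end, in the units of the state.
- readout.observe(): the state, without advancing time (a new reading comes with each control period).
- vision.read_camera(name): name is "side" or "top"; returns a dict with "frame" (400x640x3 uint8, red, green, blue), "fov_y" (degrees; the focal length in pixels is half the picture's height over the tangent of half this angle, whatever the lens; pixels are square), "cx", "cy" (the principal point, pixels), "position" and "orientation" of the camera in the world. Camera axes: x right, y up, looking along -z (the intrinsics and any distortion apply to the point x, -y, -z); pixel columns grow to the right and rows downward; lengths in m; the calibration is good to about 2 mm. A picture is of the moment at which its call begins. There is no depth.
- manip.hand_in(): hands the job in; it is judged then, once.
The state is a dict: "time_s": time; "joints": joint angles; "qvel": joint speeds; "joint_efforts": joint torques, N m; "position": TCP position; "ee_rot": TCP orientation; "force": force on the tool from outside, world axes, zero at the start; "torque": the same for the moment, N m; "finger_gap": opening from 0.0 (shut) to 1.0 (fully open); "finger_force": force on a finger pad.
Only numpy, scipy, OpenCV 4.12 (cv2) and the standard library are available. Lean on these libraries where they do the work, as an engineer would, in place of code of your own. Each camera call takes 0.05 s, during which the arm holds its last target. There are 200 camera calls.

## Working session

There is one attempt and no reset: what is moved stays moved. The work goes in short steps, Python scripts to look and compute and a tool call to move; the robot and the scene stay as the last step left them, time stands still between calls to the robot, and variables do not carry over. Pictures are saved under pics/ and viewed, at most 10 in all, crops included, and the job is handed in when it is done.

Besides the shell and the picture viewer there is one more tool, called after ">>>" in YAML: its name, and indented under it one key for each argument. play_rows: Moves the arm, as the interface text tells. Shifts and turns lie within -1 to 1; 1 stands for 0.25 m of shift or 0.5 rad of turn. Its arguments: {"type":"object","properties":{"plan":{"type":"array"},"claw":{"type":"number"},"grip_force":{"type":"number"}},"required":["plan"]}

```bash
mkdir -p pics
python3 - <<'E'
from station import readout, vision, manip
import cv2
s=readout.observe()
print(s['time_s'],s['position'],s['ee_rot'],s['finger_gap'],manip.nose_length)
for n in('side','top'):
    c=vision.read_camera(n); cv2.imwrite(f'pics/{n}0.png',c['frame'][...,::-1])
    print({k:v for k,v in c.items() if k!='frame'})
E
```

```text
0.0 [ 0.24051545 -0.54892402  0.24143092] [[ 9.16001983e-01  4.01173384e-01 -5.31980250e-04]
 [ 4.01173653e-01 -9.16000131e-01  1.86030246e-03]
 [ 2.59009855e-04 -1.91745720e-03 -9.99998128e-01]] 1.0009593933737 0.011
{'fov_y': 55.637333544993545, 'cx': 318.98288940676395, 'cy': 196.45114942846436, 'position': array([ 0.36455762, -0.48040821,  0.68983389]), 'orientation': array([[ 0.93984871,  0.27778891, -0.19879067],
       [-0.34127558,  0.738596  , -0.58138363],
       [-0.01467593,  0.61425505,  0.78897107]])}
{'fov_y': 49.30250053471653, 'cx': 321.3887311225799, 'cy': 203.04455560673148, 'position': array([0.3507068 , 0.01897038, 1.03767486]), 'orientation': array([[-0.01829979,  0.98491645, -0.1720602 ],
       [-0.99947047, -0.01338939,  0.02965634],
       [ 0.02690524,  0.17251179,  0.98463993]])}
```

View pics/top0.png

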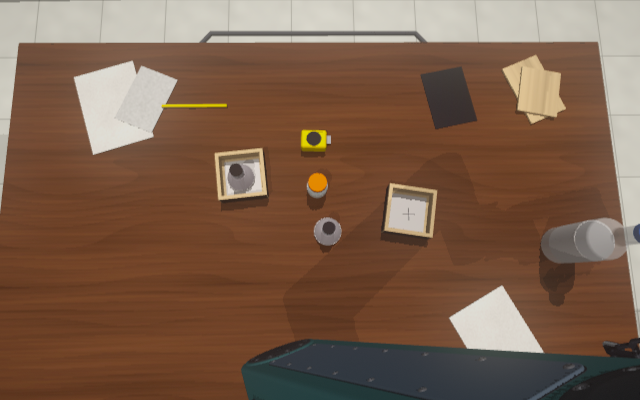

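View pics/side0.png

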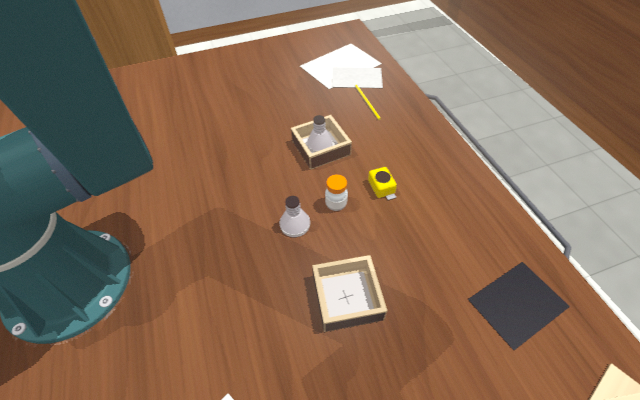

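The top view shows the empty right box at about (410,211), with its floor cross visible. The left box at (241,175) holds the fitted lamp. The spare lamp is at (328,231), the jar at (317,185) and the tape at (314,140). The side view agrees: spare at (294,215), empty box at (348,293). Next I'll look at crops for measuring.

Run:
```python
import cv2,numpy as np
t=cv2.imread('pics/top0.png');s=cv2.imread('pics/side0.png')
a=cv2.resize(t[170:250,300:450],None,fx=5,fy=5,interpolation=cv2.INTER_CUBIC)[:290]
a=cv2.resize(t[170:250,300:450],(750,400),interpolation=cv2.INTER_CUBIC)
b=cv2.resize(s[185:335,270:400],(520,600),interpolation=cv2.INTER_CUBIC)
cv2.imwrite('pics/a.png',a);cv2.imwrite('pics/b.png',b)
```

```text
(no output)
```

View pics/a.png

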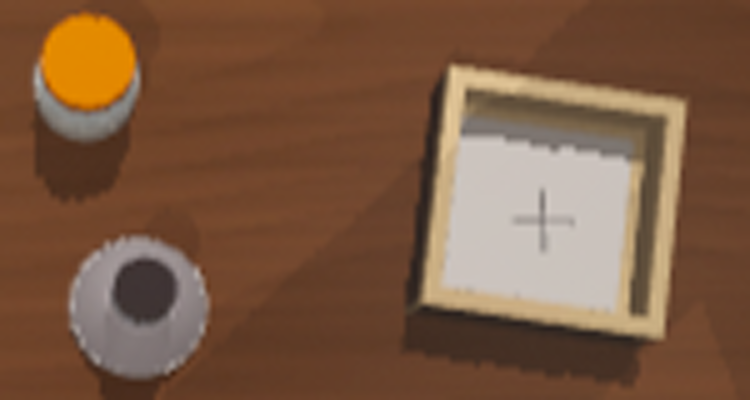

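View pics/b.png

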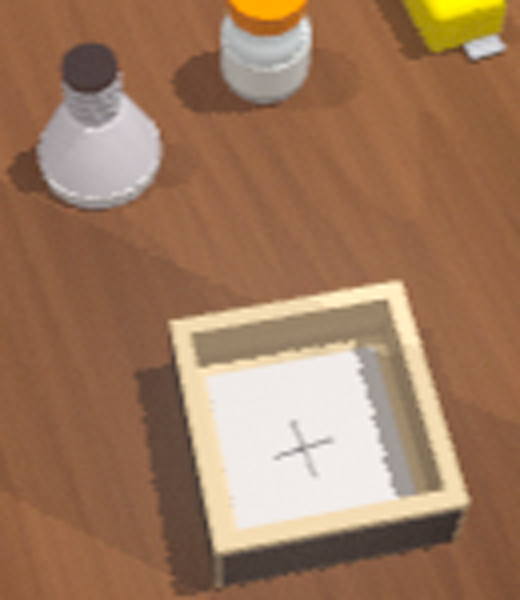

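The crops show the following:
- **Top crop:** cap disc at (145,291), lamp rim ellipse at (139,307), box top corners at (452,66), (687,100), (663,338) and (418,303), and the floor cross at (543,220).
- **Side crop:** cap disc at (90,66), box corners at (170,322), (402,282), (467,503) and (217,553), and the cross at (304,447).

```bash
cat > h.py <<'E'
from station import readout, vision, manip
import cv2,numpy as np
def ray(c,p):
    f=200/np.tan(np.radians(c['fov_y']/2))
    return c['orientation']@np.array([(p[0]-c['cx'])/f,-(p[1]-c['cy'])/f,-1])
def plane(c,p,z):
    d=ray(c,p);o=c['position'];return o+d*(z-o[2])/d[2]
def tri(c1,p1,c2,p2):
    d1,d2=ray(c1,p1),ray(c2,p2)
    t=np.linalg.lstsq(np.c_[d1,-d2],c2['position']-c1['position'],rcond=None)[0]
    a=c1['position']+t[0]*d1;b=c2['position']+t[1]*d2
    return (a+b)/2,np.linalg.norm(a-b)
def dark(img,r):
    x0,y0,x1,y1=r;m=(img[y0:y1,x0:x1].max(2)<75)&(np.ptp(img[y0:y1,x0:x1].astype(int),axis=2)<22)
    n,l,s,c=cv2.connectedComponentsWithStats(m.astype('uint8'))
    i=1+s[1:,4].argmax();return c[i]+[x0,y0],s[i]
E
python3 - <<'E'
from h import *
np.set_printoptions(precision=4,suppress=True)
T=vision.read_camera('top');S=vision.read_camera('side')
ct=dark(T['frame'],(318,217,340,240));cs=dark(S['frame'],(282,192,304,214))
print(ct,cs)
print('cap',plane(T,ct[0],.084),plane(S,cs[0],.084),tri(T,ct[0],S,cs[0]))
P=lambda u,o,k:np.array(o)+(np.array(u)+.5)/k-.5
print('rim',plane(T,P((139,307),(300,170),5),.012))
A=[P(u,(300,170),5) for u in((452,66),(687,100),(663,338),(418,303))]
B=[P(u,(270,185),4) for u in((170,322),(402,282),(467,503),(217,553))]
for X,c in((A,T),(B,S)):
    q=np.array([plane(c,p,.045) for p in X]);print(q[:,:2],q.mean(0));e=np.roll(q,-1,0)-q;print(np.linalg.norm(e,axis=1),np.degrees(np.arctan2(e[:,1],e[:,0])))
print('cross',plane(T,P((543,220),(300,170),5),.008),plane(S,P((304,447),(270,185),4),.008))
print('jar',plane(T,P((88,62),(300,170),5),.075))
s=readout.observe();print(s['time_s'],s['joints'])
E
```

```text
(array([328.5221, 227.5487]), array([  5,   5,  12,  12, 113], dtype=int32)) (array([288., 202.]), array([ 6, 10,  1,  1,  1], dtype=int32))
cap [ 0.4624 -0.0245  0.084 ] [ 0.4542 -0.0254  0.084 ] (array([ 0.4584, -0.0243,  0.0829]), np.float64(0.008076621632131926))
rim [ 0.4626 -0.0249  0.012 ]
[[ 0.5701 -0.1726]
 [ 0.5525 -0.2825]
 [ 0.441  -0.2642]
 [ 0.4589 -0.1518]] [ 0.5056 -0.2177  0.045 ]
[0.1113 0.1129 0.1138 0.1131] [-99.1296 170.6689  80.961  -10.5826]
[[ 0.4587 -0.1553]
 [ 0.5702 -0.174 ]
 [ 0.5511 -0.2831]
 [ 0.4413 -0.2659]] [ 0.5053 -0.2196  0.045 ]
[0.113  0.1107 0.1112 0.112 ] [ -9.5231 -99.9459 171.1175  81.0273]
cross [ 0.5021 -0.2202  0.008 ] [ 0.5018 -0.2206  0.008 ]
jar [ 0.5674 -0.0014  0.075 ]
0.2 [-1.2731  0.3593  1.511  -0.      1.2725 -0.1151]
```

Both views agree: the spare lamp is at (0.4625, -0.0246) and the empty box at (0.505, -0.219), turned about -10°. I'll keep the current yaw, since the closing line runs nearly perpendicular to the direction of the jar. First I'll traverse at height.

>>> play_rows:
  plan:
    - [0.18,-0.17,0,0,0,0]
    - [0.36,-0.34,0,0,0,0]
    - [0.54,-0.51,0,0,0,0]
    - [0.66,-0.62,0,0,0,0]
    - [0.66,-0.62,0,0,0,0]
  claw: 0

```text
time_s: 0.7
position: [0.3299, -0.3374, 0.242]
ee_rot: [[0.915, 0.402, -0.0], [0.402, -0.915, 0.002], [0.001, -0.002, -1.0]]
force: [0.4, -0.0, -0.6]
finger_gap: 0.999
finger_force: 0.0
```

>>> play_rows:
  plan:
    - [0.14,-0.13,0,0,0,0]
    - [0.28,-0.26,0,0,0,0]
    - [0.42,-0.39,0,0,0,0]
    - [0.55,-0.52,0,0,0,0]
    - [0.6,-0.57,0,0,0,0]

```text
time_s: 1.2
position: [0.4103, -0.1472, 0.2422]
ee_rot: [[0.915, 0.404, 0.0], [0.404, -0.915, 0.002], [0.001, -0.001, -1.0]]
force: [0.2, -0.2, -1.1]
finger_gap: 1.0
finger_force: 0.0
```

>>> play_rows:
  plan:
    - [0.14,-0.13,0,0,0,0]
    - [0.28,-0.26,0,0,0,0]
    - [0.39,-0.37,0,0,0,0]
    - [0.39,-0.37,0,0,0,0]
    - [0.39,-0.37,0,0,0,0]

```text
time_s: 1.7
position: [0.462, -0.0262, 0.2422]
ee_rot: [[0.915, 0.404, -0.001], [0.404, -0.915, -0.0], [-0.001, 0.0, -1.0]]
force: [0.3, 0.4, -0.6]
finger_gap: 0.999
finger_force: 0.0
```

```bash
cat >> h.py <<'E'
def togo(t):
    s=readout.observe();print(s['time_s'],s['position'],s['ee_rot'][:,2],s['force'],s['finger_gap'],s['finger_force'])
    print('shift units',s['ee_rot'].T@(np.array(t)-s['position'])/.25)
E
python3 - <<'E'
from h import *
togo((.4625,-.0246,.062))
t=vision.read_camera('top')['frame'];cv2.imwrite('pics/c.png',cv2.resize(t[120:300,200:460],(780,540))[...,::-1])
s=vision.read_camera('side')['frame'];cv2.imwrite('pics/d.png',cv2.resize(s[130:330,230:400],(510,600))[...,::-1])
E
```

```text
1.7 [ 0.46196305 -0.02624082  0.24215559] [-5.85119868e-04 -2.80585419e-04 -9.99999789e-01] [ 0.28682807  0.35981059 -0.60661713] 0.9990902615418996 0.0
shift units [ 0.00508202 -0.00515234  0.7206191 ]
```

View pics/d.png

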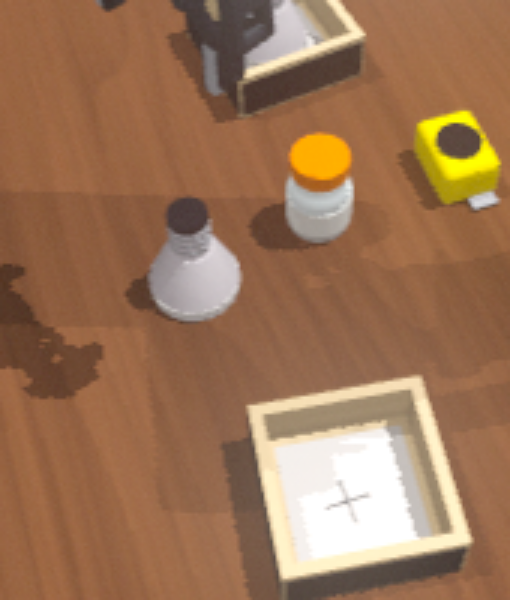

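The view shows the lamp cap at crop (187,217), undisturbed, with the gripper above it. The path down is clear, so I'll descend, slowing near the end.

>>> play_rows:
  plan:
    - [0.005,-0.005,0.15,0,0,0]
    - [0.005,-0.005,0.3,0,0,0]
    - [0.005,-0.005,0.42,0,0,0]
    - [0.005,-0.005,0.48,0,0,0]
    - [0.005,-0.005,0.48,0,0,0]

```text
time_s: 2.3
position: [0.4605, -0.0263, 0.1204]
ee_rot: [[0.917, 0.399, -0.005], [0.399, -0.917, 0.001], [-0.004, -0.003, -1.0]]
force: [0.1, -1.3, 0.1]
finger_gap: 1.002
finger_force: 0.0
```

>>> play_rows:
  plan:
    - [0,0,0.06,0,0,0]
    - [0,0,0.12,0,0,0]
    - [0,0,0.18,0,0,0]
    - [0,0,0.24,0,0,0]
    - [0,0,0.24,0,0,0]

```text
time_s: 2.8
position: [0.4623, -0.0261, 0.062]
ee_rot: [[0.917, 0.4, -0.001], [0.4, -0.917, 0.0], [-0.001, -0.001, -1.0]]
force: [0.1, 0.0, -0.1]
finger_gap: 0.998
finger_force: 0.0
```

Run:
```python
from h import *
togo((.4625,-.0246,.062))
s=vision.read_camera('side')['frame'];cv2.imwrite('pics/e.png',cv2.resize(s[130:280,230:380],(600,600))[...,::-1])
```

```text
2.8 [ 0.4622582  -0.02606793  0.06204921] [-1.33566533e-03  2.32957881e-04 -9.99999081e-01] [ 0.14185652  0.02525455 -0.09750748] 0.9977447940957955 0.0
shift units [ 0.00323427 -0.00499522  0.00019691]
```

View pics/e.png

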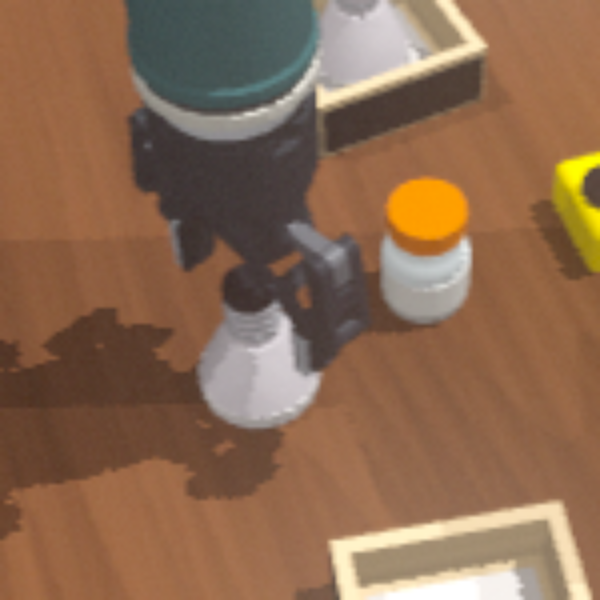

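The cap at crop (250,290) lies between the open fingers, which stand on either side of it at about (185,245) and (335,310). I'll close in two stages.

>>> play_rows:
  plan:
    - [0,-0.005,0,0,0,0]
    - [0,-0.005,0,0,0,0]
    - [0,-0.005,0,0,0,0]
    - [0,-0.005,0,0,0,0]
    - [0,-0.005,0,0,0,0]
  claw: 145
  grip_force: 35

```text
time_s: 3.35
position: [0.4624, -0.024, 0.0626]
ee_rot: [[0.916, 0.401, 0.0], [0.401, -0.916, -0.0], [0.0, 0.0, -1.0]]
force: [-0.3, 0.4, -0.6]
finger_gap: 0.433
finger_force: 0.0
```

>>> play_rows:
  plan:
    - [0,0,0,0,0,0]
    - [0,0,0,0,0,0]
    - [0,0,0,0,0,0]
    - [0,0,0,0,0,0]
    - [0,0,0,0,0,0]
  claw: 255

```text
time_s: 3.85
position: [0.4623, -0.0241, 0.0625]
ee_rot: [[0.916, 0.401, 0.0], [0.401, -0.916, 0.0], [0.0, 0.0, -1.0]]
force: [0.1, -1.1, 5.4]
finger_gap: 0.322
finger_force: 34.3
```

>>> play_rows:
  plan:
    - [0,0,-0.02,0,0,0]
    - [0,0,-0.06,0,0,0]
    - [0,0,-0.1,0,0,0]
    - [0,0,-0.14,0,0,0]
    - [0,0,-0.16,0,0,0]

```text
time_s: 4.35
position: [0.4629, -0.0241, 0.1037]
ee_rot: [[0.916, 0.401, 0.002], [0.401, -0.916, -0.0], [0.002, 0.001, -1.0]]
force: [0.6, -0.0, -1.3]
finger_gap: 0.318
finger_force: 34.7
```

The opening is 0.32 (27 mm) and the weight shows in the force reading. I'll lift a little more, then carry it to the box.

>>> play_rows:
  plan:
    - [0,0,-0.06,0,0,0]
    - [0,0,-0.12,0,0,0]
    - [0,0,-0.16,0,0,0]
    - [-0.008,0.04,-0.16,0,0,0]
    - [-0.02,0.1,-0.16,0,0,0]

```text
time_s: 4.85
position: [0.4677, -0.0494, 0.1423]
ee_rot: [[0.915, 0.402, 0.0], [0.402, -0.915, -0.0], [0.0, 0.0, -1.0]]
force: [0.5, -0.1, -1.6]
finger_gap: 0.316
finger_force: 34.7
```

>>> play_rows:
  plan:
    - [-0.016,0.08,0,0,0,0]
    - [-0.036,0.18,0,0,0,0]
    - [-0.056,0.28,0,0,0,0]
    - [-0.076,0.38,0,0,0,0]
    - [-0.096,0.48,0,0,0,0]

```text
time_s: 5.35
position: [0.4934, -0.1708, 0.1413]
ee_rot: [[0.916, 0.401, -0.001], [0.401, -0.916, 0.0], [-0.001, -0.001, -1.0]]
force: [0.2, 0.3, -1.1]
finger_gap: 0.318
finger_force: 34.7
```

>>> play_rows:
  plan:
    - [-0.016,0.08,0,0,0,0]
    - [-0.03,0.14,0,0,0,0]
    - [-0.04,0.19,0,0,0,0]
    - [-0.04,0.2,0,0,0,0]
    - [-0.04,0.2,0,0,0,0]

```text
time_s: 5.85
position: [0.5045, -0.2184, 0.142]
ee_rot: [[0.916, 0.401, -0.001], [0.401, -0.916, 0.001], [-0.0, -0.001, -1.0]]
force: [0.6, 0.1, -1.3]
finger_gap: 0.316
finger_force: 34.7
```

Run:
```python
from h import *
togo((.5054,-.2187,.072))
s=vision.read_camera('side')['frame'];cv2.imwrite('pics/f.png',cv2.resize(s[130:330,250:450],(600,600))[...,::-1])
```

```text
5.85 [ 0.50454204 -0.21837457  0.14198733] [-5.18574496e-04  6.46160893e-04 -9.99999657e-01] [ 0.63171575  0.13883164 -1.31940917] 0.31569285724854995 34.701329469680786
shift units [0.00268328 0.00279161 0.2799466 ]
```

View pics/f.png

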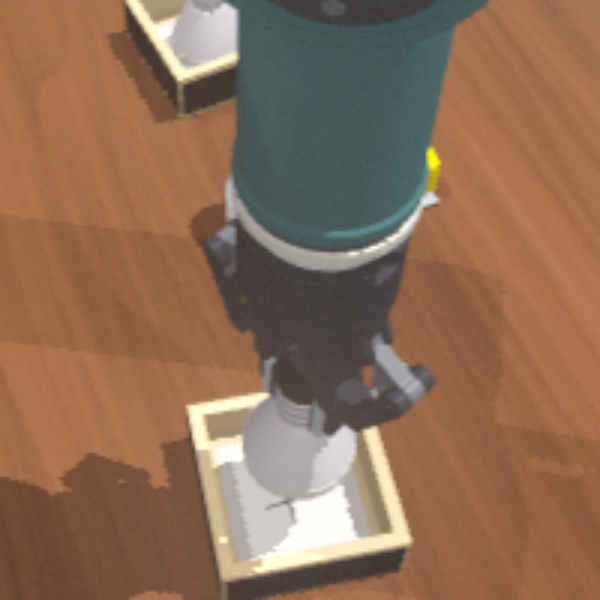

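The lamp at crop (300,450) hangs upright over the empty box. Contact should come at a TCP height of about 0.0705. I'll descend, slowing near the floor.

>>> play_rows:
  plan:
    - [0.003,0,0.06,0,0,0]
    - [0.003,0,0.12,0,0,0]
    - [0.003,0,0.18,0,0,0]
    - [0.003,0,0.23,0,0,0]
    - [0.003,0,0.26,0,0,0]

```text
time_s: 6.4
position: [0.5048, -0.2169, 0.0763]
ee_rot: [[0.916, 0.402, -0.001], [0.402, -0.916, 0.001], [-0.001, -0.001, -1.0]]
force: [-0.4, 0.4, -1.7]
finger_gap: 0.313
finger_force: 34.7
```

>>> play_rows:
  plan:
    - [0,0,0.004,0,0,0]
    - [0,0,0.008,0,0,0]
    - [0,0,0.012,0,0,0]
    - [0,0,0.016,0,0,0]
    - [0,0,0.016,0,0,0]

```text
time_s: 6.9
position: [0.5056, -0.2181, 0.0736]
ee_rot: [[0.916, 0.401, 0.0], [0.401, -0.916, -0.0], [0.0, 0.0, -1.0]]
force: [-0.2, 0.0, -2.0]
finger_gap: 0.318
finger_force: 34.7
```

>>> play_rows:
  plan:
    - [0,0,0.003,0,0,0]
    - [0,0,0.006,0,0,0]
    - [0,0,0.008,0,0,0]
    - [0,0,0.008,0,0,0]

```text
time_s: 7.3
position: [0.5054, -0.218, 0.0712]
ee_rot: [[0.916, 0.401, -0.0], [0.401, -0.916, 0.0], [-0.0, -0.0, -1.0]]
force: [0.0, -0.9, -0.4]
finger_gap: 0.317
finger_force: 34.7
```

>>> play_rows:
  plan:
    - [0,0,0.001,0,0,0]
    - [0,0,0.002,0,0,0]
    - [0,0,0.002,0,0,0]

```text
time_s: 7.6
position: [0.5054, -0.218, 0.0707]
ee_rot: [[0.916, 0.401, -0.0], [0.401, -0.916, 0.0], [-0.0, -0.0, -1.0]]
force: [0.6, 0.3, -1.3]
finger_gap: 0.318
finger_force: 34.7
```

>>> play_rows:
  plan:
    - [0,0,0.001,0,0,0]
    - [0,0,0.002,0,0,0]
    - [0,0,0.002,0,0,0]

```text
time_s: 7.9
position: [0.5055, -0.2181, 0.0706]
ee_rot: [[0.916, 0.401, 0.0], [0.401, -0.916, -0.0], [0.0, 0.0, -1.0]]
force: [-1.0, -0.4, 2.6]
finger_gap: 0.32
finger_force: 35.2
```

It's in contact (+2.6 N). I'll release and retreat upward.

>>> play_rows:
  plan:
    - [0,0,0,0,0,0]
    - [0,0,0,0,0,0]
    - [0,0,0,0,0,0]
    - [0,0,0,0,0,0]
    - [0,0,0,0,0,0]
  claw: 100
  grip_force: 20

```text
time_s: 8.4
position: [0.5054, -0.218, 0.0703]
ee_rot: [[0.916, 0.401, 0.0], [0.401, -0.916, 0.0], [0.0, -0.0, -1.0]]
force: [0.2, 0.4, 0.5]
finger_gap: 0.605
finger_force: 0.0
```

>>> play_rows:
  plan:
    - [0,0,0,0,0,0]
    - [0,0,0,0,0,0]
    - [0,0,-0.02,0,0,0]
    - [0,0,-0.06,0,0,0]
    - [0,0,-0.12,0,0,0]
  claw: 0

```text
time_s: 8.9
position: [0.505, -0.2178, 0.1007]
ee_rot: [[0.916, 0.401, -0.001], [0.401, -0.916, 0.001], [-0.001, -0.001, -1.0]]
force: [-0.0, -0.5, -1.2]
finger_gap: 1.0
finger_force: 0.0
```

>>> play_rows:
  plan:
    - [0,0,-0.1,0,0,0]
    - [0,0,-0.2,0,0,0]
    - [0,0,-0.3,0,0,0]
    - [0,0,-0.4,0,0,0]
    - [0,0,-0.4,0,0,0]

```text
time_s: 9.4
position: [0.5077, -0.2193, 0.2047]
ee_rot: [[0.916, 0.401, 0.007], [0.401, -0.916, -0.004], [0.005, 0.006, -1.0]]
force: [-0.0, -0.3, 0.2]
finger_gap: 1.001
finger_force: 0.0
```

>>> play_rows:
  plan:
    - [-0.1,0,0,0,0,0]
    - [-0.2,0,0,0,0,0]
    - [-0.3,0.1,0,0,0,0]
    - [-0.4,0.2,0,0,0,0]
    - [-0.4,0.2,0,0,0,0]

```text
time_s: 9.9
position: [0.4328, -0.3074, 0.2004]
ee_rot: [[0.917, 0.398, 0.0], [0.398, -0.917, -0.002], [-0.001, 0.002, -1.0]]
force: [0.6, -0.2, -0.2]
finger_gap: 1.0
finger_force: 0.0
```

Run:
```python
from h import *
s=vision.read_camera('side')['frame'];cv2.imwrite('pics/g.png',cv2.resize(s[90:340,230:430],(480,600))[...,::-1])
```

```text
(no output)
```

View pics/g.png

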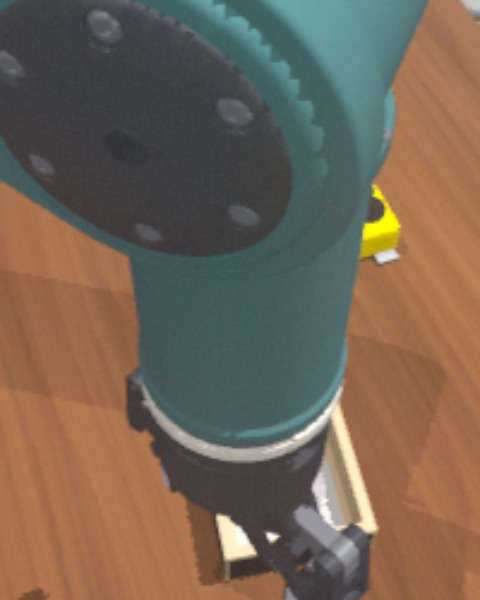

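The arm blocks the side view here: the box is at crop (290,510), mostly hidden. I'll use the top view.

>>> play_rows:
  plan:
    - [-0.15,0.1,0,0,0,0]
    - [-0.25,0.25,0,0,0,0]
    - [-0.3,0.4,0,0,0,0]
    - [-0.3,0.5,0,0,0,0]
    - [-0.3,0.5,0,0,0,0]

```text
time_s: 10.45
position: [0.4167, -0.4511, 0.2001]
ee_rot: [[0.917, 0.4, 0.001], [0.4, -0.917, -0.002], [0.001, 0.002, -1.0]]
force: [0.3, 0.0, 0.1]
finger_gap: 1.0
finger_force: 0.0
```

Run:
```python
from h import *
togo((0,0,0))
a=vision.read_camera('top')['frame'][110:270,200:450];b=vision.read_camera('side')['frame'][90:340,230:430]
cv2.imwrite('pics/i.png',np.hstack([cv2.resize(a,(450,288)),cv2.resize(b,(230,288))])[...,::-1])
```

```text
10.45 [ 0.41674796 -0.45105982  0.20005718] [ 0.00148913 -0.00157947 -0.99999764] [0.25716394 0.00705697 0.08922567] 0.999704445611867 0.0
shift units [-0.80687351 -2.32198292  0.79489473]
```

View pics/i.png

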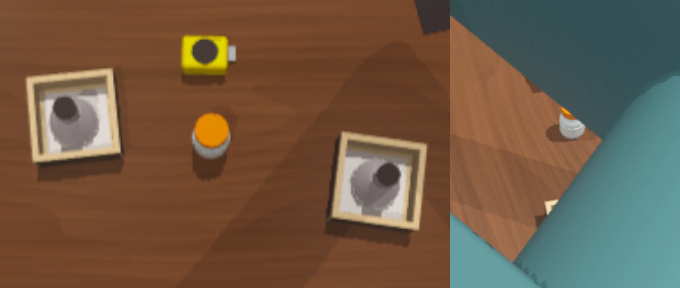

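The top view shows the spare standing upright, centred in the right box at crop (378,183). The fitted lamp at (72,118), the jar and the tape haven't moved, and the arm is clear.

```bash
python3 -c "
from station import manip
print(manip.hand_in())"
```

```text
the job is handed in; nothing more can be done
None
```

The spare lamp now stands upright on the floor of the right-hand box, released, with the fitted lamp left where it was; I handed the job in at about 10.5 s, but no verdict was returned.

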